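# Find the stamped lab-case box and send it to the courier line

### The arm

A 7-joint arm with a two-finger parallel gripper is mounted at the origin on the work surface. World frame = base frame: x ahead of the robot, y to its left, z up, the work surface at z = 0. Lengths are in m, angles in rad, forces in N, time in s.
With the tool pointing down it reaches from about 0.4 to 0.85 m from the base axis. Payload 4.5 kg.
Tool frame: the origin (TCP) lies midway between the tips of the shut fingers; the grasp point (between the pads) lies 19 mm behind it; z points along the fingers, y is the line along which they close (so a half turn about z gives the same grasp; the last joint's range is limited). The gripper opens to 88 mm and grips with 3 to 60 N. Pads are 18 mm wide; open, the fingers measure 123 mm over their backs; the gripper's body (75 mm by 187 mm) begins 45 mm behind the grasp point.
Start: joints at [1.288, 0.689, -0.195, 1.565, 0.157, 0.902, -0.215], TCP at [0.195, -0.594, 0.239] pointing down, gripper open.
Joint ranges: [-3.01, 3.01], [-0.46, 2.08], [-1.47, 1.51], [0.13, 2.56], [-1, 4.14], [0.04, 2.09], [-2.66, 2.66]. Speed limits (rad/s): [2.57, 2.57, 3.14, 3.14, 3.14, 3.14, 3.14].

### API

Orientations are given as a unit quaternion [x, y, z, w].
In Python, from plant import r gives the robot as it stands.
- The arm moves only by the tool carry_out, never from a script. Its argument "plan" is a list of rows, each an object with "rot": the turn, a rotation vector about the tool's x, y, z in rad, a list of three; "xyz": the shift along the tool's x, y, z in m, a list of three; "grip": the closure in counts, from 0 (fully open) to 255 (shut). In form: [{"rot": [wx, wy, wz], "xyz": [dx, dy, dz], "grip": grip}, ...]. A call has 1 to 8 rows; each row is the pose to reach, as a shift and turn from the pose commanded when the call began, along the tool's axes at that moment; what a row does not reach only later rows make up. A row lasts 1/12 s, in which the tool goes at most 41.7 mm and 7.16 degrees, less where a joint would pass 70% of its speed; a pose out of reach is approached as far as the arm can. A call with a gripper value outside its range is refused whole. The fingers move at their own pace and stop on an object; "squeeze" is the grip in N (left out, the last holds). Time passes only in rows, so rows that repeat a pose let the fingers close. It gives the time, the measured TCP pose, the force, the opening and the grip force at its end, in the units of the state.
- r.get_state(): the state, without advancing time (a new reading comes with each control period).
- r.snapshot(name): name is "scene" or "top" or "wrist"; returns the picture (400x640x3 uint8, red, green, blue); there is no depth.
- r.camera_params(name): a dict with "fx", "fy", "cx", "cy" (pixels), "distortion" ([k1, k2, p1, p2, k3] as OpenCV has them; the pictures are not rectified), "position" and "attitude" of the camera in the world; the wrist camera has in their place "hand_eye" (4x4, takes a point from camera to tool coordinates, whose origin is the TCP and whose axes are the flange's). Camera axes: x right, y down, z forward; pixel columns grow to the right and rows downward; lengths in m; the calibration is good to about 2 mm. A picture is of the moment at which its call begins: read the wrist's pose just before it. camera_params takes no time and is no camera call.
- r.finish_job(): hands the job in; it is judged then, once.
The state is a dict: "clock": time; "q": joint angles; "qd": joint speeds; "joint_torque": joint torques, N m; "tool_pos": TCP position; "eef_rot": TCP orientation; "contact_force": force on the tool from outside, world axes, zero at the start; "moment": the same for the moment, N m; "opening": opening from 0.0 (shut) to 1.0 (fully open); "finger_force": force on a finger pad.
Only numpy, scipy, OpenCV 4.12 (cv2) and the standard library are available. Lean on these libraries where they do the work, as an engineer would, in place of code of your own. Each camera call takes 0.05 s, during which the arm holds its last target. There are 200 camera calls.

### The job

One of the two teal lab-case boxes is stamped red underneath: it is the one ready for the courier. Press down with a fingertip on the near lip of each box to tip both up onto their ends, undersides facing away from the robot, and see which is stamped. Then push the stamped box, still standing on its end, up to the courier line, so that its far bottom edge lies on the yellow tape, square to it; leave the other box standing where it was tipped, disturb nothing else, and lift nothing.

Things in the scene. Friction and masses are not known exactly. Their poses are not given: they have to be found in the camera images.
- box_a: one of two outwardly alike boxes: lidded teal plastic tub with a white lid, loose, 0.22 to 0.35 kg, mass evenly spread. Square foot 84 x 84 mm, near-upright walls; with the flat lips at its two ends 124 mm long, 97 mm wide; 102 mm high. Origin: centre of its underside; as it starts x points away from the robot along its length, z up
- box_b: the other box, same shape, size and masses as box_a. For both: a lip pressed down (10 to 20 N) and drawn back along its arc tips the box about the foot's edge below; past 45 degrees it goes on by itself, and rests on lip and foot edge, standing on end at about 77 degrees of tilt, 106 mm tall. Stood up, it may topple back if pushed higher than 40 mm above the counter
- box_a_lip (a point): top of the near lip of box_a, 50 mm from its origin towards the robot, 94 mm up. Rigid flat ledge 4 mm thick, 96 mm across, clear from the lid's edge (40 mm from the origin; the lid stands 8 mm above the ledge) to its outer end (62 mm), 20 mm outside the foot's edge
- box_a_edge (a point): middle of the near bottom edge of box_a's foot, 42 mm from its origin towards the robot, at the underside. The box pivots about this edge when its near lip is pressed; stood on that end, this is its bottom edge on the far side, below the underside
- box_a_lid (a point): middle of the lid's top of box_a, 102 mm above its origin
- box_b_lip (a point): top of the near lip of box_b, 50 mm from its origin towards the robot, 94 mm up. Rigid flat ledge 4 mm thick, 96 mm across, clear from the lid's edge (40 mm from the origin; the lid stands 8 mm above the ledge) to its outer end (62 mm), 20 mm outside the foot's edge
- box_b_edge (a point): middle of the near bottom edge of box_b's foot, 42 mm from its origin towards the robot, at the underside. The box pivots about this edge when its near lip is pressed; stood on that end, this is its bottom edge on the far side, below the underside
- box_b_lid (a point): middle of the lid's top of box_b, 102 mm above its origin
- stamp (a point): centre of the stamp, a red disc 66 mm across with a white tick, in the middle of the underside of one of the two boxes; the other is plain teal underneath. It lies 1.5 mm above that box's origin and is hidden until the box is tipped
- tape: strip of yellow tape stuck flat on the counter ahead of both boxes, the courier line: 40 mm wide (its x), 560 mm long (its y, across the counter), no height to speak of. Origin in its middle; x points away from the robot
- bond_bottle: small black bottle with an orange cap, 26 mm across, 62 mm tall, standing between the boxes; origin under its centre. Leave alone
- syringe: black composite syringe with a turquoise plunger, 130 mm long, 23 mm high, lying on the counter nearer the robot, between the boxes; origin under its middle, x along it to the thumb end. Leave alone
- dappen: green glass dappen dish, 34 mm across, 22 mm tall, left of the left box; origin under its centre. Leave alone
- paste_jar: white jar with a pink cap, 44 mm across, 45 mm tall, right of the right box; origin under its centre. Leave alone
- stone_model: cream stone dental model, 46 x 60 x 26 mm, beyond the tape; origin under its centre. Leave alone
- shade_guide: silver tooth-shade guide lying flat, about 50 x 100 x 9 mm, right of the right box; origin under its bar's centre. Leave alone
- rack: clear acrylic syringe organiser full of syringes, fixed, 150 x 280 mm, up to 200 mm tall, at the left side; origin under its centre. An obstacle
- curing_light: curing light leaning in its white charging cradle, fixed, cradle 150 x 85 mm, up to 150 mm tall, at the right side; origin under the cradle. An obstacle

How it is judged:
On the way:
1. both boxes stand on their near ends, undersides facing away from the robot (angle between box_a's own z axis and vertical between 1.2 and 1.6 rad and height (world z) of each of box_a_edge, box_b_edge below 0.012 m and angle between box_b's own z axis and vertical between 1.2 and 1.6 rad), for 0.3 s.
At the end, for the whole second after the job is handed in: Both boxes stand still on their near ends (tilt 69 to 92 degrees). The stamped one's far bottom edge lies within 25 mm of the tape's middle line and within its length, its lid towards the robot, square within 12 degrees. The other's bottom edge is within 50 mm of where it started (all of step 1 and x of box_a_edge in the frame of tape between -0.025 and 0.025 m and y of box_a_edge in the frame of tape between -0.28 and 0.28 m and x of box_a_lid in the frame of tape below -0.05 m and angle between the y axis of box_a and the y axis of tape, either way round below 0.22 rad and distance of box_b_edge from where it was at the start of the episode below 0.05 m and linear speed of each of box_a, box_b below 0.01 m/s); the robot touches nothing.
It fails at once if a box is lifted: the bottom edge on which it turns is raised more than 25 mm off the counter (height (world z) of any of box_a_edge, box_b_edge above 0.025 m).
It fails at once if a box is tipped over onto its lid (more than 100 degrees) (angle between any of box_a, box_b's own z axis and vertical above 1.75 rad).
It fails at once if one of the small things on the counter is disturbed (moved more than 30 mm) (distance of any of bond_bottle, syringe, dappen, paste_jar, stone_model, shade_guide from where it was at the start of the episode above 0.03 m).
It also fails if it takes over 72 s, if anything falls off the work surface, if the arm or the gripper's body presses on something with over 40 N, if the wrist force passes 120 N, or if a joint passes its speed limit or range.

## Working session

There is one attempt and no reset: what is moved stays moved. The work goes in short steps, Python scripts to look and compute and a tool call to move; the robot and the scene stay as the last step left them, time stands still between calls to the robot, and variables do not carry over. Pictures are saved under pics/ and viewed, at most 10 in all, crops included, and the job is handed in when it is done.

Besides the shell and the picture viewer there is one more tool, called as name(argument=value, ...) on one line, values as JSON. carry_out: Moves the arm, as the interface text tells. Its arguments: {"type":"object","properties":{"plan":{"type":"array"},"squeeze":{"type":"number"}},"required":["plan"]}

```bash
mkdir -p pics; ls; cat > h.py <<'E'
import numpy as np, cv2
from scipy.spatial.transform import Rotation as R
from plant import r
def cam(n):
    p=r.camera_params(n); K=np.array([[p['fx'],0,p['cx']],[0,p['fy'],p['cy']],[0,0,1.]])
    return p,K,np.array(p['distortion'],float)
def att(p):
    a=np.array(p['attitude'],float)
    return a if a.shape==(3,3) else R.from_quat(a).as_matrix()
def ray(n,uv,z):
    p,K,d=cam(n); u=cv2.undistortPoints(np.array(uv,float).reshape(-1,1,2),K,d).reshape(-1,2)
    v=np.c_[u,np.ones(len(u))]@att(p).T; c=np.array(p['position'])
    return c+v*((z-c[2])/v[:,2])[:,None]
def proj(n,X):
    p,K,d=cam(n); M=att(p).T; t=-M@np.array(p['position'])
    return cv2.projectPoints(np.array(X,float).reshape(-1,1,3),cv2.Rodrigues(M)[0],t,K,d)[0].reshape(-1,2)
def save(n,f):
    im=r.snapshot(n); cv2.imwrite('pics/'+f,im[:,:,::-1]); return im
E
python3 - <<'E'
from h import *
print(r.get_state())
for n in ('scene','top'): print(r.camera_params(n)); 
a=save('scene','s0.png'); b=save('top','t0.png')
E
```

```text
pics
{'clock': 0.0, 'q': array([ 1.28778894,  0.68998362, -0.19454622,  1.56633477,  0.1573432 ,
        0.90253238, -0.21508616]), 'qd': array([ 0.00012994,  0.00033646, -0.00196807, -0.00026698, -0.00104269,
       -0.00138192, -0.00150969]), 'joint_torque': array([-1.51689733e-04, -5.27563977e+01, -1.26701329e+00, -1.53429472e+01,
       -5.26516268e-02,  6.64979030e-03,  1.90863357e-04]), 'tool_pos': array([ 0.19446728, -0.59330424,  0.23791357]), 'eef_rot': array([ 9.87468181e-01,  1.57815487e-01, -2.21524418e-04, -9.02811821e-04]), 'contact_force': array([-0.01036333,  0.49801609,  0.06420669]), 'moment': array([ 0.02687966, -0.00723487, -0.00140858]), 'finger_force': 0.0, 'opening': 0.9994069204918749}
{'fx': 389.2562024520481, 'fy': 389.2562024520481, 'cx': 320.3534942968303, 'cy': 194.26807337668743, 'distortion': array([-0.07382721,  0.        ,  0.        ,  0.        ,  0.        ]), 'position': array([ 1.21541469, -0.54954863,  0.93931418]), 'attitude': array([ 0.85015435,  0.36510494, -0.14799474, -0.34933297])}
{'fx': 417.7211219335593, 'fy': 417.7211219335593, 'cx': 316.03992639573426, 'cy': 201.6311371152257, 'distortion': array([-0.03643203,  0.        ,  0.        ,  0.        ,  0.        ]), 'position': array([ 0.54440026, -0.00605484,  1.61381055]), 'attitude': array([ 0.71690885, -0.69669253,  0.01317881, -0.02208012])}
```

View pics/s0.png

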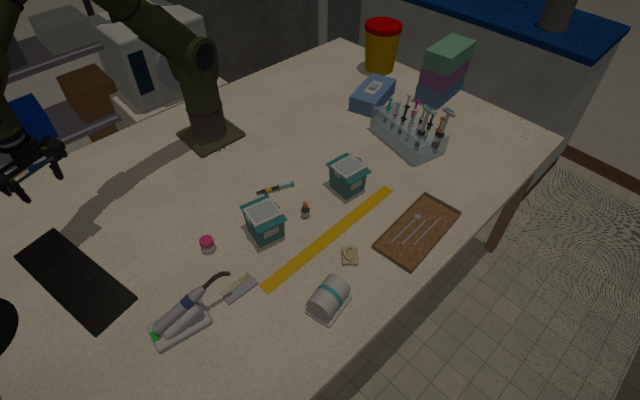

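View pics/t0.png

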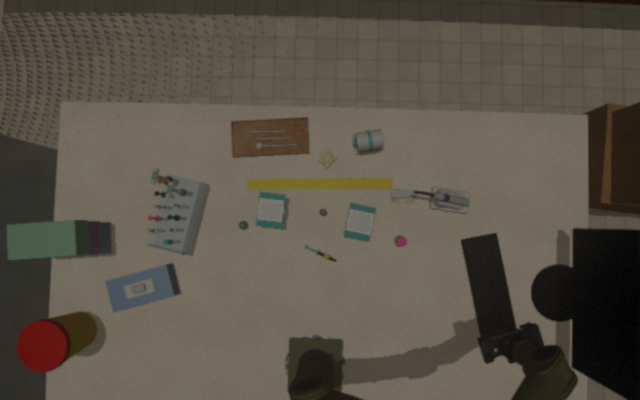

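The top view shows the boxes at about (271,210) left and (360,222) right, with the tape from (248,184) to (392,184). The bottle is at (323,212), the syringe at (321,254), the dappen at (243,225) and the jar at (400,241).

```bash
python3 - <<'E'
from h import *
im=cv2.imread('pics/t0.png'); hsv=cv2.cvtColor(im,cv2.COLOR_BGR2HSV)
print('hsv lips',hsv[193,271],hsv[227,271],hsv[210,271],hsv[184,320],hsv[254,321],hsv[300,400])
y=cv2.inRange(hsv,(22,150,80),(34,255,255)); 
c=max(cv2.findContours(y,0,2)[0],key=cv2.contourArea); b=cv2.boxPoints(cv2.minAreaRect(c)); print('tape',ray('top',b,0).round(4))
t=cv2.inRange(hsv,(80,70,40),(100,255,255))
for u,v in ((271,210),(360,222)):
    m=np.zeros_like(t); m[v-28:v+28,u-25:u+25]=t[v-28:v+28,u-25:u+25]
    pts=cv2.convexHull(cv2.findNonZero(m)); P=ray('top',pts.reshape(-1,2),.094)[:,:2]
    (c,s,a)=cv2.minAreaRect((P*1000).astype(np.float32)); print('box',c,s,a, 'px',pts.reshape(-1,2).min(0),pts.reshape(-1,2).max(0))
    w=np.zeros_like(t); w[v-25:v+25,u-22:u+22]=((hsv[...,1]<45)&(hsv[...,2]>100)).astype(np.uint8)[v-25:v+25,u-22:u+22]*255
    # lid: white region enclosed by teal hull
    hm=np.zeros_like(t); cv2.fillConvexPoly(hm,pts,255); w&=hm; w=cv2.morphologyEx(w,cv2.MORPH_OPEN,np.ones((5,5)))
    cs=cv2.findContours(w,0,2)[0]; k=max(cs,key=cv2.contourArea)
    P=ray('top',k.reshape(-1,2),.102)[:,:2]; print('lid',cv2.minAreaRect((P*1000).astype(np.float32)))
for n,uv in dict(bottle=(323,212),syr1=(306,247),syr2=(337,261),dappen=(243,225),jar=(400,241),stone=(328,159),shade=(402,194)).items(): print(n,ray('top',[uv],.03).round(3))
big=cv2.resize(im[170:270,220:430],None,fx=3.8,fy=3.8,interpolation=cv2.INTER_CUBIC); cv2.imwrite('pics/c.png',cv2.convertScaleAbs(big,alpha=1.6))
E
```

```text
hsv lips [76 52 94] [53 25 83] [ 26  18 114] [ 26 178 119] [17 56 41] [ 19  48 117]
tape [[ 0.7029  0.2789  0.    ]
 [ 0.723  -0.2685  0.    ]
 [ 0.6895 -0.2695  0.    ]
 [ 0.6693  0.2774  0.    ]]
box (585.2664184570312, 179.35064697265625) (89.38275146484375, 119.71340942382812) 85.5251235961914 px [257 193] [284 227]
lid ((586.2327270507812, 178.7128448486328), (91.36439514160156, 78.11958312988281), 85.3545150756836)
box (551.2276611328125, -145.46456909179688) (89.03986358642578, 119.75409698486328) 79.56759643554688 px [345 204] [374 240]
lid ((552.4192504882812, -144.61436462402344), (91.24967193603516, 77.71424102783203), 79.55585479736328)
bottle [[ 0.585 -0.012  0.03 ]]
syr1 [[0.451 0.048 0.03 ]]
syr2 [[ 0.401 -0.07   0.03 ]]
dappen [[0.526 0.29  0.03 ]]
jar [[ 0.483 -0.306  0.03 ]]
stone [[ 0.787 -0.026  0.03 ]]
shade [[ 0.661 -0.31   0.03 ]]
```

View pics/c.png

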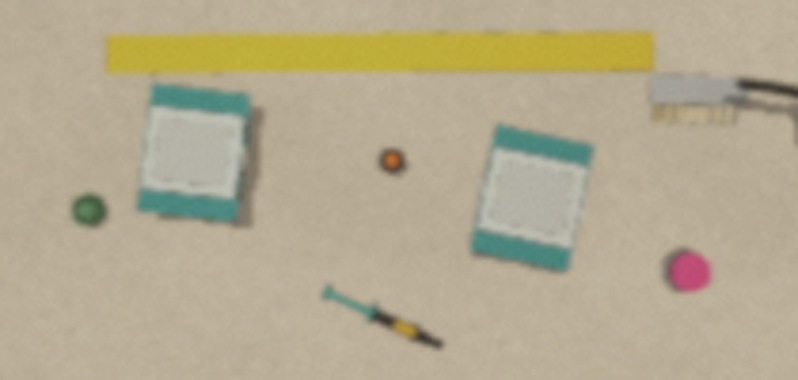

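The crop confirms both boxes are yawed clockwise: left at about -4.5° near (0.586, 0.179), right at about -10.4° near (0.552, -0.145). The tape's middle is at about (0.696, 0.005), yaw +2.1°.

```bash
cat >> h.py <<'E'
import json,os
def T(p,Rm):
    M=np.eye(4); M[:3,:3]=Rm; M[:3,3]=p; return M
def Rt(yaw,th): # tool down, x away at yaw (deg), body leaned back by th (deg)
    return R.from_euler('z',yaw,degrees=True).as_matrix()@np.diag([1,-1,-1.])@R.from_rotvec([0,np.radians(th),0]).as_matrix()
def cur(): 
    s=r.get_state(); return T(s['tool_pos'],R.from_quat(s['eef_rot']).as_matrix())
def rel(C,p,yaw,th):
    D=np.linalg.inv(C)@T(p,Rt(yaw,th)); return R.from_matrix(D[:3,:3]).as_rotvec().round(3).tolist(),D[:3,3].round(3).tolist()
def plan(tg,C=None):
    """tg: list of (p,yaw,th); from the stored commanded pose (or measured)"""
    if C is None: C=np.load('cmd.npy') if os.path.exists('cmd.npy') else cur()
    for t in tg:
        w,x=rel(C,*t); print('rot',w,'xyz',x)
    np.save('cmd.npy',C@T(x,R.from_rotvec(w).as_matrix()))
def stat():
    s=r.get_state(); print(round(s['clock'],2),s['tool_pos'].round(4),s['contact_force'].round(1))
BOX={'R':(np.array([.5110,-.1374]),-10.4),'L':(np.array([.5440,.1823]),-4.5)}
def arc(b,phi,th,press=0,s=-.012,ds=0):
    E,y=BOX[b]; a=np.array([np.cos(np.radians(y)),np.sin(np.radians(y))]); f=np.radians(phi)
    h=.094+.009*abs(np.sin(np.radians(phi-th)))-press
    S=s*np.cos(f)-h*np.sin(f)+ds; H=s*np.sin(f)+h*np.cos(f)
    return ([*(E+S*a),H],y,th)
E
python3 - <<'E'
from h import *
p,y,t=arc('R',0,0); plan([((p[0],p[1],.15),y,t)],T([.195,-.594,.239],cur()[:3,:3]))
E
```

```text
rot [-0.002, 0.001, 0.498] xyz [0.432, -0.341, 0.09]
```

carry_out(plan=[{"rot": [0,0,0.25],"xyz": [0.23,-0.18,0.02],"grip": 255},{"rot": [0,0,0.25],"xyz": [0.23,-0.18,0.02],"grip": 255},{"rot": [0,0,0.25],"xyz": [0.23,-0.18,0.02],"grip": 255},{"rot": [0,0,0.25],"xyz": [0.23,-0.18,0.02],"grip": 255},{"rot": [0,0,0.25],"xyz": [0.23,-0.18,0.02],"grip": 255},{"rot": [0,0,0.25],"xyz": [0.23,-0.18,0.02],"grip": 255},{"rot": [0,0,0.25],"xyz": [0.23,-0.18,0.02],"grip": 255},{"rot": [0,0,0.25],"xyz": [0.23,-0.18,0.02],"grip": 255}])

```text
clock: 0.77
tool_pos: [0.363, -0.3422, 0.2182]
eef_rot: [0.999, 0.041, 0.001, -0.003]
contact_force: [-0.1, 1.2, -0.4]
opening: 0.417
finger_force: 0.0
```

```bash
python3 - <<'E'
from h import *
stat(); p,y,t=arc('R',0,0); plan([((p[0],p[1],.13),y,t)],cur())
E
```

```text
0.77 [ 0.363  -0.3422  0.2182] [-0.1  1.2 -0.4]
rot [-0.006, -0.002, 0.263] xyz [0.152, -0.195, 0.09]
```

carry_out(plan=[{"rot": [-0.006,-0.002,0.263],"xyz": [0.152,-0.195,0.09],"grip": 255},{"rot": [-0.006,-0.002,0.263],"xyz": [0.152,-0.195,0.09],"grip": 255},{"rot": [-0.006,-0.002,0.263],"xyz": [0.152,-0.195,0.09],"grip": 255},{"rot": [-0.006,-0.002,0.263],"xyz": [0.152,-0.195,0.09],"grip": 255},{"rot": [-0.006,-0.002,0.263],"xyz": [0.152,-0.195,0.09],"grip": 255},{"rot": [-0.006,-0.002,0.263],"xyz": [0.152,-0.195,0.09],"grip": 255},{"rot": [-0.006,-0.002,0.263],"xyz": [0.152,-0.195,0.09],"grip": 255},{"rot": [-0.006,-0.002,0.263],"xyz": [0.152,-0.195,0.09],"grip": 255}])

```text
clock: 1.43
tool_pos: [0.4976, -0.1417, 0.1272]
eef_rot: [0.996, -0.094, -0.001, 0.002]
contact_force: [0.2, -0.7, 0.3]
opening: 0.006
finger_force: 0.0
```

```bash
python3 - <<'E'
from h import *
stat(); p,y,t=arc('R',0,0); print(p); C=cur()
im=save('wrist','w0.png'); s=r.camera_params('wrist'); print(s)
p0=p.copy(); p0[2]=.100
plan([(p0,y,0)],C)
E
```

```text
1.43 [ 0.4976 -0.1417  0.1272] [ 0.2 -0.7  0.3]
[np.float64(0.4991971423502394), np.float64(-0.13523377025699326), np.float64(0.094)]
{'fx': 358.6791563976135, 'fy': 358.6791563976135, 'cx': 316.5787829481641, 'cy': 198.02870846529487, 'distortion': array([-0.06145192,  0.        ,  0.        ,  0.        ,  0.        ]), 'hand_eye': array([[-8.71711682e-04, -9.66460397e-01, -2.56814215e-01,
         6.63922842e-02],
       [ 9.99999442e-01, -6.89095399e-04, -8.01076304e-04,
         1.00154069e-03],
       [ 5.97239029e-04, -2.56814770e-01,  9.66460458e-01,
        -1.45798705e-01],
       [ 0.00000000e+00,  0.00000000e+00,  0.00000000e+00,
         1.00000000e+00]])}
rot [0.003, 0.002, -0.006] xyz [0.0, -0.007, 0.027]
```

View pics/w0.png

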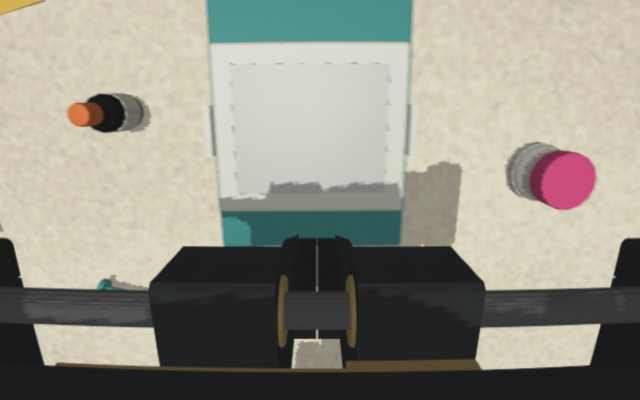

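The wrist view shows the near lid edge at row ~211 (cols 222–402) with the near ledge below it. The shut fingertips are just in front, at (317,240).

```bash
cat >> h.py <<'E'
def wray(uv,z,C=None):
    C=cur() if C is None else C; p,K,d=cam('wrist'); W=C@np.array(p['hand_eye'])
    u=cv2.undistortPoints(np.array(uv,float).reshape(-1,1,2),K,d).reshape(-1,2)
    v=np.c_[u,np.ones(len(u))]@W[:3,:3].T; c=W[:3,3]; return c+v*((z-c[2])/v[:,2])[:,None]
E
python3 - <<'E'
from h import *
P=wray([(222,211),(402,211),(212,43),(409,43)],.102); print(P.round(4))
n=(P[0]+P[1])/2; f=(P[2]+P[3])/2; d=f-n; print('near',n,'len',np.linalg.norm(d[:2]),'yaw',np.degrees(np.arctan2(d[1],d[0])), 'yawW',np.degrees(np.arctan2(*(P[0]-P[1])[:2])))
E,y=BOX['R']; print('expected near lid', E+.002*np.array([.9836,-.1805]))
E
```

```text
[[ 0.5188 -0.1021  0.102 ]
 [ 0.5013 -0.1908  0.102 ]
 [ 0.5962 -0.1177  0.102 ]
 [ 0.5792 -0.2048  0.102 ]]
near [ 0.51001898 -0.14649704  0.102     ] len 0.07907954806742633 yaw -10.75007100178793 yawW 11.162450124220735
expected near lid [ 0.5129672 -0.137761 ]
```

```bash
sed -i "s/'R':(np.array(\[.5110,-.1374\]),-10.4)/'R':(np.array([.5080,-.1461]),-10.8)/" h.py
python3 - <<'E'
from h import *
p,y,t=arc('R',0,0); p[2]=.100; q=p.copy(); q[2]=.091
plan([(p,y,0),(q,y,0)],cur())
E
```

```text
rot [0.006, 0.003, -0.004] xyz [-0.0, -0.001, 0.028]
rot [0.006, 0.003, -0.004] xyz [-0.0, -0.001, 0.037]
```

carry_out(plan=[{"rot": [0,0,0],"xyz": [0,0,0.022],"grip": 255},{"rot": [0,0,0],"xyz": [0,0,0.028],"grip": 255},{"rot": [0,0,0],"xyz": [0,0,0.032],"grip": 255},{"rot": [0,0,0],"xyz": [0,0,0.034],"grip": 255},{"rot": [0,0,0],"xyz": [0,0,0.034],"grip": 255}])

```text
clock: 1.9
tool_pos: [0.4953, -0.1479, 0.0949]
eef_rot: [0.995, -0.099, -0.001, 0.003]
contact_force: [0.5, 0.3, -1.4]
opening: 0.004
finger_force: 0.0
```

```bash
python3 - <<'E'
from h import *
stat(); C=cur(); print(R.from_matrix(C[:3,:3]).as_quat().round(3))
E=[(0,0),(6,4),(12,8),(18,12),(24,16),(30,20),(36,25),(36,25)]
plan([arc('R',f,t,.004) for f,t in E],C)
E
```

```text
1.9 [ 0.4953 -0.1479  0.0949] [ 0.5  0.3 -1.4]
[ 0.995 -0.099 -0.001  0.003]
rot [0.007, 0.001, -0.01] xyz [0.0, -0.004, 0.005]
rot [0.007, 0.071, -0.009] xyz [-0.009, -0.004, 0.006]
rot [0.007, 0.141, -0.009] xyz [-0.018, -0.004, 0.009]
rot [0.008, 0.211, -0.009] xyz [-0.027, -0.004, 0.012]
rot [0.008, 0.281, -0.009] xyz [-0.036, -0.004, 0.016]
rot [0.008, 0.35, -0.008] xyz [-0.044, -0.004, 0.022]
rot [0.009, 0.438, -0.008] xyz [-0.051, -0.004, 0.028]
rot [0.009, 0.438, -0.008] xyz [-0.051, -0.004, 0.028]
```

carry_out(plan=[{"rot": [0,0,0],"xyz": [0,-0.002,0.005],"grip": 255},{"rot": [0,0.04,0],"xyz": [-0.005,-0.003,0.006],"grip": 255},{"rot": [0,0.07,0],"xyz": [-0.009,-0.004,0.007],"grip": 255},{"rot": [0,0.07,0],"xyz": [-0.009,-0.004,0.007],"grip": 255}])

```text
clock: 2.23
tool_pos: [0.4857, -0.1457, 0.0922]
eef_rot: [0.994, -0.101, 0.036, 0.009]
contact_force: [-10.1, -5.9, 42.7]
opening: 0.005
finger_force: 21.9
```

```bash
python3 - <<'E'
from h import *
stat(); C=cur(); 
plan([arc('R',f,t,.004) for f,t in [(6,4),(12,8),(18,12),(24,16),(30,20),(36,25)]],C)
E
```

```text
2.23 [ 0.4857 -0.1457  0.0922] [-10.1  -5.9  42.7]
rot [0.012, -0.004, -0.013] xyz [0.0, -0.004, 0.004]
rot [0.013, 0.066, -0.013] xyz [-0.009, -0.004, 0.005]
rot [0.013, 0.136, -0.012] xyz [-0.018, -0.004, 0.008]
rot [0.013, 0.206, -0.012] xyz [-0.027, -0.004, 0.012]
rot [0.014, 0.276, -0.011] xyz [-0.036, -0.003, 0.016]
rot [0.014, 0.363, -0.011] xyz [-0.043, -0.003, 0.022]
```

carry_out(plan=[{"rot": [0,0.03,0],"xyz": [-0.005,-0.001,0.002],"grip": 255},{"rot": [0,0.07,0],"xyz": [-0.01,-0.001,0.003],"grip": 255},{"rot": [0,0.07,0],"xyz": [-0.01,-0.001,0.003],"grip": 255}])

```text
clock: 2.48
tool_pos: [0.4768, -0.1423, 0.0899]
eef_rot: [0.993, -0.1, 0.065, 0.011]
contact_force: [-11.5, -5.4, 37.8]
opening: 0.0
finger_force: 19.3
```

```bash
python3 - <<'E'
from h import *
stat(); save('wrist','w1.png')
plan([arc('R',f,t,.004) for f,t in [(12,8),(18,12),(24,16),(30,20),(36,25)]],cur())
E
```

```text
2.48 [ 0.4768 -0.1423  0.0899] [-11.5  -5.4  37.8]
rot [0.011, 0.006, -0.012] xyz [-0.001, -0.002, 0.004]
rot [0.012, 0.076, -0.012] xyz [-0.01, -0.002, 0.006]
rot [0.012, 0.146, -0.012] xyz [-0.019, -0.002, 0.009]
rot [0.013, 0.216, -0.011] xyz [-0.028, -0.002, 0.013]
rot [0.013, 0.303, -0.011] xyz [-0.036, -0.002, 0.018]
```

View pics/w1.png

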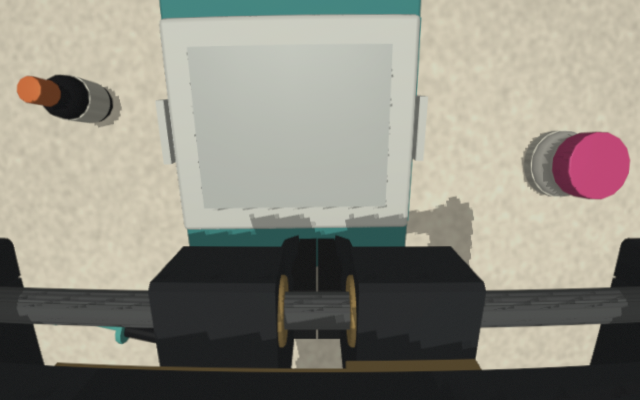

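The wrist view shows the box tipping, the lid's near edge at row ~228 close to the fingertips. The finger is tight to the lid, so I'll lead the arc a little further back.

```bash
python3 - <<'E'
from h import *
plan([arc('R',f,t,.002,ds=-.005) for f,t in [(16,12),(21,16),(26,20),(31,24),(36,28),(41,32)]],cur())
E
```

```text
rot [0.012, 0.076, -0.012] xyz [-0.012, -0.002, 0.003]
rot [0.012, 0.146, -0.012] xyz [-0.02, -0.002, 0.005]
rot [0.013, 0.216, -0.011] xyz [-0.028, -0.002, 0.008]
rot [0.013, 0.286, -0.011] xyz [-0.035, -0.002, 0.012]
rot [0.013, 0.356, -0.01] xyz [-0.042, -0.002, 0.016]
rot [0.014, 0.425, -0.01] xyz [-0.048, -0.002, 0.021]
```

carry_out(plan=[{"rot": [0,0.05,0],"xyz": [-0.008,-0.001,0.001],"grip": 255},{"rot": [0,0.1,0],"xyz": [-0.016,-0.002,0.002],"grip": 255},{"rot": [0,0.15,0],"xyz": [-0.021,-0.002,0.004],"grip": 255},{"rot": [0,0.22,0],"xyz": [-0.028,-0.002,0.006],"grip": 255},{"rot": [0,0.22,0],"xyz": [-0.028,-0.002,0.006],"grip": 255}])

```text
clock: 2.95
tool_pos: [0.4874, -0.1446, 0.1139]
eef_rot: [0.991, -0.096, 0.093, 0.01]
contact_force: [0.2, 0.1, 0.9]
opening: 0.006
finger_force: 0.0
```

```bash
python3 - <<'E'
from h import *
stat(); 
plan([arc('R',f,t,.002,ds=-.005) for f,t in [(26,20),(31,24),(36,28),(41,32),(46,36),(51,38),(55,40)]],cur())
E
```

```text
2.95 [ 0.4874 -0.1446  0.1139] [0.2 0.1 0.9]
rot [0.002, 0.161, -0.005] xyz [-0.042, -0.002, 0.028]
rot [0.003, 0.231, -0.005] xyz [-0.05, -0.002, 0.032]
rot [0.003, 0.301, -0.005] xyz [-0.057, -0.002, 0.036]
rot [0.003, 0.371, -0.005] xyz [-0.063, -0.002, 0.04]
rot [0.003, 0.441, -0.005] xyz [-0.07, -0.002, 0.045]
rot [0.003, 0.475, -0.005] xyz [-0.076, -0.002, 0.051]
rot [0.003, 0.51, -0.005] xyz [-0.08, -0.002, 0.056]
```

```bash
python3 - <<'E'
from h import *
s=r.get_state(); print(s['q'].round(3)); save('scene','s1.png'); save('wrist','w2.png')
a=cv2.imread('pics/s1.png')[130:280,180:400]; b=cv2.imread('pics/w2.png')
cv2.imwrite('pics/m.png',np.vstack([cv2.resize(a,(440,300)),cv2.resize(b,(440,275))]))
E
```

```text
[ 0.225  0.718 -0.044  2.204  0.745  0.044 -2.311]
```

View pics/m.png

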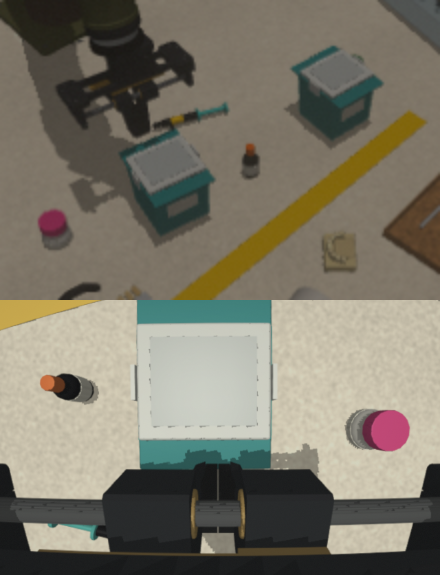

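The box is back flat and unharmed: the composite shows both boxes upright and the fingers over the right lip. Joint 6 is at its lower limit, so a forward lean needs joint 5 turned over. I'll test this higher up with a sideways roll.

carry_out(plan=[{"rot": [0,0,0],"xyz": [0,0,-0.04],"grip": 255},{"rot": [0.12,0,0],"xyz": [0,0,-0.07],"grip": 255},{"rot": [0.24,0,0],"xyz": [0,0,-0.07],"grip": 255},{"rot": [0.3,0,0],"xyz": [0,0,-0.07],"grip": 255},{"rot": [0.3,0,0],"xyz": [0,0,-0.07],"grip": 255}])

```text
clock: 3.47
tool_pos: [0.475, -0.1411, 0.1839]
eef_rot: [0.981, -0.08, 0.107, -0.141]
contact_force: [0.3, 0.1, -2.3]
opening: 0.008
finger_force: 0.0
```

```bash
cat >> h.py <<'E'
def pose():
    s=r.get_state(); C=cur(); z=C[:3,2]; x=C[:3,0]
    print(round(s['clock'],2),'q',s['q'].round(2),'p',C[:3,3].round(4),'z',z.round(3),'x',x.round(3),'F',s['contact_force'].round(1))
E
python3 -c "
from h import *
pose()"
```

```text
3.47 q [ 0.91  0.72 -0.8   2.11  0.51  0.36 -1.92] p [ 0.475  -0.1411  0.1839] z [ 0.233  0.26  -0.937] x [ 0.964 -0.188  0.188] F [ 0.3  0.1 -2.3]
```

carry_out(plan=[{"rot": [-0.12,0,0],"xyz": [0,0,0],"grip": 255},{"rot": [-0.24,0,0],"xyz": [0,0,0],"grip": 255},{"rot": [-0.36,0,0],"xyz": [0,0,0],"grip": 255},{"rot": [-0.48,0,0],"xyz": [0,0,0],"grip": 255},{"rot": [-0.6,0,0],"xyz": [0,0,0],"grip": 255},{"rot": [-0.6,0,0],"xyz": [0,0,0],"grip": 255},{"rot": [-0.6,0,0],"xyz": [0,0,0],"grip": 255}])

```text
clock: 4.05
tool_pos: [0.4749, -0.1404, 0.1824]
eef_rot: [0.978, -0.109, 0.077, 0.158]
contact_force: [0.0, 0.8, -0.8]
opening: 0.005
finger_force: 0.0
```

```bash
python3 -c "
from h import *
pose()"
```

```text
4.05 q [-0.12  0.61  0.15  2.2   0.86  0.33 -2.61] p [ 0.4749 -0.1404  0.1824] z [ 0.117 -0.327 -0.938] x [ 0.964 -0.188  0.186] F [ 0.   0.8 -0.8]
```

```bash
python3 -c "
from h import *
plan([((.50,-.14,.20),30,0)],cur())"
```

```text
rot [0.356, -0.069, -0.737] xyz [0.027, -0.001, -0.014]
```

carry_out(plan=[{"rot": [0.356,-0.069,-0.737],"xyz": [0.027,0,-0.014],"grip": 255},{"rot": [0.356,-0.069,-0.737],"xyz": [0.027,0,-0.014],"grip": 255},{"rot": [0.356,-0.069,-0.737],"xyz": [0.027,0,-0.014],"grip": 255},{"rot": [0.356,-0.069,-0.737],"xyz": [0.027,0,-0.014],"grip": 255},{"rot": [0.356,-0.069,-0.737],"xyz": [0.027,0,-0.014],"grip": 255},{"rot": [0.356,-0.069,-0.737],"xyz": [0.027,0,-0.014],"grip": 255},{"rot": [0.356,-0.069,-0.737],"xyz": [0.027,0,-0.014],"grip": 255},{"rot": [0.356,-0.069,-0.737],"xyz": [0.027,0,-0.014],"grip": 255}])

```text
clock: 4.72
tool_pos: [0.4991, -0.1439, 0.1996]
eef_rot: [0.966, 0.258, 0.0, -0.004]
contact_force: [0.9, -0.5, -0.2]
opening: 0.01
finger_force: 0.0
```

carry_out(plan=[{"rot": [0,0,-0.12],"xyz": [0,0,0],"grip": 255},{"rot": [0,0,-0.24],"xyz": [0,0,0],"grip": 255},{"rot": [0,0,-0.36],"xyz": [0,0,0],"grip": 255},{"rot": [0,0,-0.48],"xyz": [0,0,0],"grip": 255},{"rot": [0,0,-0.6],"xyz": [0,0,0],"grip": 255},{"rot": [0,0,-0.72],"xyz": [0,0,0],"grip": 255},{"rot": [0,0,-0.84],"xyz": [0,0,0],"grip": 255},{"rot": [0,0,-0.96],"xyz": [0,0,0],"grip": 255}])

```text
clock: 5.38
tool_pos: [0.4979, -0.1407, 0.1998]
eef_rot: [0.736, 0.677, 0.001, -0.002]
contact_force: [0.8, 0.0, -0.3]
opening: 0.005
finger_force: 0.0
```

carry_out(plan=[{"rot": [0,0,-0.12],"xyz": [0,0,0],"grip": 255},{"rot": [0,0,-0.24],"xyz": [0,0,0],"grip": 255},{"rot": [0,0,-0.36],"xyz": [0,0,0],"grip": 255},{"rot": [0,0,-0.48],"xyz": [0,0,0],"grip": 255},{"rot": [0,0,-0.6],"xyz": [0,0,0],"grip": 255},{"rot": [0,0,-0.72],"xyz": [0,0,0],"grip": 255},{"rot": [0,0,-0.84],"xyz": [0,0,0],"grip": 255},{"rot": [0,0,-0.96],"xyz": [0,0,0],"grip": 255}])

```text
clock: 6.05
tool_pos: [0.4976, -0.1407, 0.1996]
eef_rot: [0.34, 0.941, 0.001, -0.002]
contact_force: [-1.0, 0.4, -0.9]
opening: 0.003
finger_force: 0.0
```

```bash
python3 -c "
from h import *
pose(); plan([((.50,-.14,.20),169,0)],cur()); plan([((.50,-.14,.20),169,-16)],cur())"
```

```text
6.05 q [ 0.8   0.83 -1.1   1.9   0.89  1.01  0.17] p [ 0.4976 -0.1407  0.1996] z [-0.003  0.004 -1.   ] x [-0.769  0.639  0.005] F [-1.   0.4 -0.9]
rot [0.002, -0.004, -0.501] xyz [-0.001, 0.002, -0.0]
rot [-0.068, -0.278, -0.498] xyz [-0.001, 0.002, -0.0]
```

carry_out(plan=[{"rot": [0,0,-0.12],"xyz": [0,0,0],"grip": 255},{"rot": [0,0,-0.24],"xyz": [0,0,0],"grip": 255},{"rot": [0,0,-0.36],"xyz": [0,0,0],"grip": 255},{"rot": [0,0,-0.5],"xyz": [0,0,0],"grip": 255},{"rot": [0,0,-0.5],"xyz": [0,0,0],"grip": 255}])

```text
clock: 6.47
tool_pos: [0.4976, -0.1408, 0.1992]
eef_rot: [0.097, 0.995, 0.002, -0.002]
contact_force: [-0.4, 0.2, -0.6]
opening: -0.0
finger_force: 0.0
```

carry_out(plan=[{"rot": [0.1,0,0],"xyz": [0,0,0],"grip": 255},{"rot": [0.2,0,0],"xyz": [0,0,0],"grip": 255},{"rot": [0.3,0,0],"xyz": [0,0,0],"grip": 255},{"rot": [0.4,0,0],"xyz": [0,0,0],"grip": 255},{"rot": [0.4,-0.1,0],"xyz": [0,0,0],"grip": 255},{"rot": [0.4,-0.2,0],"xyz": [0,0,0],"grip": 255},{"rot": [0.4,-0.3,0],"xyz": [0,0,0],"grip": 255},{"rot": [0.4,-0.4,0],"xyz": [0,0,0],"grip": 255}])

```text
clock: 7.13
tool_pos: [0.4978, -0.1411, 0.2005]
eef_rot: [0.097, 0.956, -0.214, 0.179]
contact_force: [0.2, -0.1, -0.3]
opening: 0.007
finger_force: 0.0
```

```bash
python3 -c "
from h import *
pose(); plan([((.50,-.14,.20),169,-25)],cur())"
```

```text
7.13 q [ 0.47  0.76 -0.98  2.28  1.54  1.14 -0.24] p [ 0.4978 -0.1411  0.2005] z [ 0.3   -0.443 -0.845] x [-0.918  0.108 -0.383] F [ 0.2 -0.1 -0.3]
rot [-0.387, -0.029, 0.076] xyz [-0.002, 0.002, 0.001]
```

carry_out(plan=[{"rot": [0,-0.1,0],"xyz": [0,0,0],"grip": 255},{"rot": [-0.1,-0.13,0.02],"xyz": [0,0,0],"grip": 255},{"rot": [-0.2,-0.12,0.04],"xyz": [0,0,0],"grip": 255},{"rot": [-0.3,-0.1,0.06],"xyz": [0,0,0],"grip": 255},{"rot": [-0.387,-0.06,0.076],"xyz": [0,0,0],"grip": 255},{"rot": [-0.387,-0.03,0.076],"xyz": [0,0,0],"grip": 255},{"rot": [-0.387,-0.03,0.076],"xyz": [0,0,0],"grip": 255}])

```text
clock: 7.72
tool_pos: [0.4985, -0.1441, 0.2003]
eef_rot: [0.097, 0.972, -0.022, 0.213]
contact_force: [0.1, 0.3, 0.6]
opening: 0.002
finger_force: 0.0
```

```bash
cat >> h.py <<'E'
def arcF(b,phi,th,press=0,s=-.014,ds=0): # flipped hand: tool x towards the robot, th>=0 leans the body back
    p,y,t=arc(b,phi,th,press,s,ds); return (p,y+180,-t)
E
python3 -c "
from h import *
pose(); p,y,t=arcF('R',0,12); p[2]=.105; plan([(p,y,t)],cur())"
```

```text
7.72 q [ 0.84  0.73 -1.07  2.31  1.71  0.7  -0.14] p [ 0.4985 -0.1441  0.2003] z [ 0.41  -0.084 -0.908] x [-0.89   0.179 -0.419] F [0.1 0.3 0.6]
rot [-0.004, 0.223, -0.009] xyz [0.044, -0.0, 0.085]
```

carry_out(plan=[{"rot": [0,0.11,0],"xyz": [0.022,0,0.03],"grip": 255},{"rot": [0,0.22,0],"xyz": [0.044,0,0.06],"grip": 255},{"rot": [0,0.24,0],"xyz": [0.044,0,0.085],"grip": 255},{"rot": [0,0.24,-0.005],"xyz": [0.044,0,0.085],"grip": 255},{"rot": [0,0.24,-0.005],"xyz": [0.044,0,0.085],"grip": 255}])

```text
clock: 8.13
tool_pos: [0.494, -0.1398, 0.1037]
eef_rot: [0.091, 0.991, -0.01, 0.095]
contact_force: [0.1, 0.9, 0.3]
opening: 0.007
finger_force: 0.0
```

```bash
python3 -c "
from h import *
pose(); plan([arcF('R',f,10+.6*f,.003,-.012) for f in (-2,3,8,14,20,26,32,38)],cur())"
```

```text
8.13 q [ 0.73  0.91 -0.93  2.17  1.49  0.71  0.12] p [ 0.494  -0.1398  0.1037] z [ 0.187 -0.038 -0.982] x [-0.965  0.179 -0.19 ] F [0.1 0.9 0.3]
rot [-0.002, 0.038, 0.005] xyz [-0.004, -0.004, 0.012]
rot [-0.002, -0.014, 0.005] xyz [0.004, -0.004, 0.012]
rot [-0.002, -0.067, 0.005] xyz [0.012, -0.003, 0.012]
rot [-0.002, -0.13, 0.005] xyz [0.022, -0.003, 0.014]
rot [-0.002, -0.192, 0.005] xyz [0.031, -0.003, 0.016]
rot [-0.002, -0.255, 0.005] xyz [0.04, -0.003, 0.02]
rot [-0.001, -0.318, 0.005] xyz [0.049, -0.003, 0.024]
rot [-0.001, -0.381, 0.005] xyz [0.058, -0.003, 0.028]
```

carry_out(plan=[{"rot": [0,0,0],"xyz": [0,-0.003,0.01],"grip": 255},{"rot": [0,-0.03,0],"xyz": [0.006,-0.003,0.012],"grip": 255},{"rot": [0,-0.08,0],"xyz": [0.014,-0.003,0.013],"grip": 255},{"rot": [0,-0.13,0],"xyz": [0.024,-0.003,0.014],"grip": 255},{"rot": [0,-0.19,0],"xyz": [0.033,-0.003,0.016],"grip": 255},{"rot": [0,-0.255,0],"xyz": [0.042,-0.003,0.02],"grip": 255},{"rot": [0,-0.255,0],"xyz": [0.042,-0.003,0.02],"grip": 255}])

```text
clock: 8.72
tool_pos: [0.452, -0.136, 0.0768]
eef_rot: [0.087, 0.971, -0.021, 0.22]
contact_force: [-0.8, -0.5, -0.3]
opening: 0.008
finger_force: 0.0
```

```bash
python3 -c "
from h import *
pose(); plan([arcF('R',f,10+.6*f,.003,-.014) for f in (26,31,36,41,46,51)],cur())"
```

```text
8.72 q [ 0.76  1.08 -1.04  2.54  2.19  1.07 -0.58] p [ 0.452  -0.136   0.0768] z [ 0.424 -0.078 -0.902] x [-0.888  0.16  -0.431] F [-0.8 -0.5 -0.3]
rot [0.003, -0.001, 0.009] xyz [-0.004, 0.001, 0.003]
rot [0.003, -0.053, 0.009] xyz [0.004, 0.001, 0.004]
rot [0.003, -0.106, 0.009] xyz [0.012, 0.001, 0.006]
rot [0.003, -0.158, 0.009] xyz [0.02, 0.001, 0.009]
rot [0.004, -0.211, 0.009] xyz [0.027, 0.001, 0.012]
rot [0.004, -0.263, 0.009] xyz [0.034, 0.001, 0.016]
```

```bash
cat >> h.py <<'E'
def look(n='scene'):
    im=cv2.cvtColor(r.snapshot(n),cv2.COLOR_RGB2BGR); hsv=cv2.cvtColor(im,cv2.COLOR_BGR2HSV)
    t=cv2.inRange(hsv,(78,60,30),(100,255,255)); red=cv2.inRange(hsv,(0,130,50),(8,255,255))|cv2.inRange(hsv,(172,130,50),(180,255,255))
    for nm,(u,v) in dict(R=(263,220),L=(348,176)).items():
        for c,m in (('teal',t),('red',red)):
            q=m[v-45:v+35,u-40:u+40]; n_=cv2.countNonZero(q)
            if n_: x,y,w,h=cv2.boundingRect(q); print(nm,c,n_,'box',x+u-40,y+v-45,w,h)
    return im
E
python3 -c "
from h import *
im=look()
cv2.imwrite('pics/s2.png',im)
import plant
r.snapshot=lambda n: cv2.imread('pics/s0.png')[:,:,::-1].copy()
print('start'); look()"
```

```text
R teal 884 box 235 182 59 55
L teal 632 box 326 153 45 46
start
R teal 665 box 240 182 54 65
L teal 629 box 326 153 45 46
```

```bash
python3 -c "
from h import *
a=cv2.imread('pics/s2.png')[130:270,180:400]
cv2.imwrite('pics/m2.png',cv2.convertScaleAbs(cv2.resize(a,None,fx=3,fy=3,interpolation=2),alpha=1.5))"
```

```text
(no output)
```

View pics/m2.png

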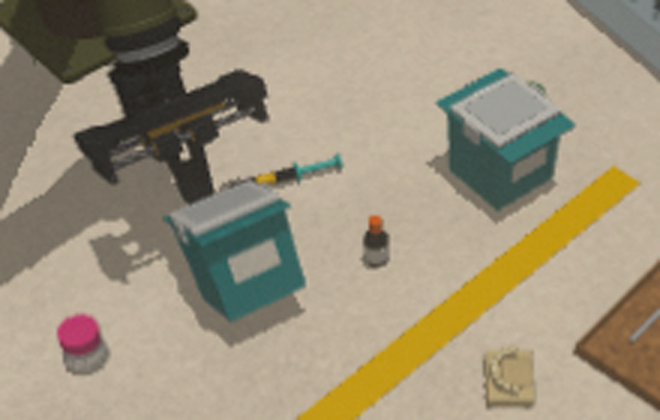

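The crop shows the right box tipped about 25° on its near edge, with the finger on its lip; the left box is untouched. I'll continue, with less lean to spare joint 4.

```bash
python3 -c "
from h import *
pose(); plan([arcF('R',f,t,.004,-.015) for f,t in ((27,24),(32,22),(37,20),(42,19),(47,18),(52,17),(56,16),(60,15))],cur())"
```

```text
8.77 q [ 0.76  1.08 -1.04  2.54  2.19  1.06 -0.58] p [ 0.4537 -0.1362  0.0771] z [ 0.423 -0.079 -0.903] x [-0.888  0.161 -0.431] F [-3.3 -1.   6.8]
rot [0.002, 0.026, 0.009] xyz [0.001, 0.0, 0.003]
rot [0.001, 0.061, 0.009] xyz [0.009, 0.0, 0.004]
rot [0.001, 0.096, 0.009] xyz [0.017, 0.001, 0.006]
rot [0.001, 0.114, 0.009] xyz [0.024, 0.001, 0.008]
rot [0.001, 0.131, 0.009] xyz [0.032, 0.001, 0.011]
rot [0.001, 0.148, 0.009] xyz [0.039, 0.001, 0.015]
rot [0.001, 0.166, 0.009] xyz [0.045, 0.001, 0.018]
rot [0.001, 0.183, 0.009] xyz [0.05, 0.001, 0.022]
```

Contact is back at 7 N, so the box is still held.

carry_out(plan=[{"rot": [0,0.03,0],"xyz": [0.003,0,0.003],"grip": 255},{"rot": [0,0.06,0],"xyz": [0.01,0,0.005],"grip": 255},{"rot": [0,0.09,0],"xyz": [0.018,0,0.007],"grip": 255},{"rot": [0,0.11,0],"xyz": [0.025,0,0.009],"grip": 255},{"rot": [0,0.13,0],"xyz": [0.033,0,0.012],"grip": 255},{"rot": [0,0.14,0],"xyz": [0.039,0,0.015],"grip": 255},{"rot": [0,0.15,0],"xyz": [0.043,0,0.017],"grip": 255}])

```text
clock: 9.35
tool_pos: [0.426, -0.1322, 0.0423]
eef_rot: [0.091, 0.985, -0.016, 0.147]
contact_force: [-1.5, -0.3, -0.3]
opening: 0.007
finger_force: 0.6
```

```bash
python3 -c "
from h import *
pose(); look()"
```

```text
9.35 q [ 0.74  1.1  -0.98  2.49  2.08  0.96 -0.49] p [ 0.426  -0.1322  0.0423] z [ 0.287 -0.058 -0.956] x [-0.94   0.175 -0.293] F [-1.5 -0.3 -0.3]
R teal 1011 box 235 182 59 49
R red 18 box 254 218 18 10
L teal 620 box 326 153 45 46
```

carry_out(plan=[{"rot": [0,0,0],"xyz": [0.01,0,0.002],"grip": 255},{"rot": [0,0,0],"xyz": [0.02,0,-0.01],"grip": 255},{"rot": [0,0,0],"xyz": [0.025,0,-0.04],"grip": 255},{"rot": [0,0,0],"xyz": [0.025,0,-0.08],"grip": 255},{"rot": [0,0,0],"xyz": [0.0,0,-0.12],"grip": 255},{"rot": [0,0,0],"xyz": [0.0,0,-0.14],"grip": 255},{"rot": [0,0,0],"xyz": [0.0,0,-0.14],"grip": 255}])

```text
clock: 9.98
tool_pos: [0.3882, -0.1229, 0.1808]
eef_rot: [0.091, 0.984, -0.015, 0.152]
contact_force: [-0.0, -0.4, -1.3]
opening: 0.004
finger_force: 0.0
```

```bash
python3 -c "
from h import *
pose(); im=look(); cv2.imwrite('pics/s3.png',im)
# L lip and hover
p,y,t=arcF('L',0,10,0,-.012); p[2]=.17; print(p); plan([(p,y,t)],cur())"
```

```text
9.98 q [ 0.96  0.86 -1.44  2.51  1.56  0.98 -0.2 ] p [ 0.3882 -0.1229  0.1808] z [ 0.296 -0.057 -0.954] x [-0.938  0.174 -0.301] F [-0.  -0.4 -1.3]
R teal 1047 box 233 180 61 51
R red 129 box 252 212 18 14
L teal 635 box 326 153 45 46
[np.float64(0.5320369919952025), np.float64(0.18324150914873413), 0.17]
rot [-0.03, 0.132, -0.103] xyz [-0.078, 0.329, 0.034]
```

```bash
python3 - <<'E'
from h import *
def lid(f,n,u,v):
    hsv=cv2.cvtColor(cv2.imread(f),cv2.COLOR_BGR2HSV); 
    t=cv2.inRange(hsv,(78,45,30),(100,255,255)); m=np.zeros_like(t); m[v-32:v+32,u-32:u+32]=t[v-32:v+32,u-32:u+32]
    hm=np.zeros_like(t); cv2.fillConvexPoly(hm,cv2.convexHull(cv2.findNonZero(m)),255)
    w=hm&cv2.inRange(hsv,(0,0,105),(180,40,255)); w=cv2.morphologyEx(w,cv2.MORPH_OPEN,np.ones((5,5)))
    k=max(cv2.findContours(w,0,2)[0],key=cv2.contourArea); P=ray(n,cv2.convexHull(k).reshape(-1,2),.102)[:,:2]
    print(f,(u,v),cv2.contourArea(k),[np.round(a,1) for a in cv2.minAreaRect((P*1000).astype(np.float32))])
for u,v in ((263,222),(348,176)): lid('pics/s0.png','scene',u,v)
for u,v in ((360,222),(271,210)): lid('pics/t0.png','top',u,v)
hsv=cv2.cvtColor(cv2.imread('pics/s0.png'),cv2.COLOR_BGR2HSV); y=cv2.inRange(hsv,(22,150,80),(34,255,255)); y[:180]=0
c=max(cv2.findContours(y,0,2)[0],key=cv2.contourArea); P=ray('scene',cv2.convexHull(c).reshape(-1,2),0)[:,:2]
print('tape scene',cv2.minAreaRect((P*1000).astype(np.float32)))
# wrist-known R lid centre
print('R wrist centre',np.array([.508,-.1461])+.042*np.array([.982,-.187]))
E
```

```text
Traceback (most recent call last):
ValueError: max() iterable argument is empty
```

```bash
python3 - <<'E'
from h import *
def lid(f,n,u,v):
    hsv=cv2.cvtColor(cv2.imread(f),cv2.COLOR_BGR2HSV); 
    t=cv2.inRange(hsv,(78,45,30),(100,255,255)); m=np.zeros_like(t); m[v-32:v+32,u-32:u+32]=t[v-32:v+32,u-32:u+32]
    hm=np.zeros_like(t); cv2.fillConvexPoly(hm,cv2.convexHull(cv2.findNonZero(m)),255)
    w=hm&cv2.inRange(hsv,(0,0,65),(180,48,255)); w=cv2.morphologyEx(w,cv2.MORPH_OPEN,np.ones((3,3)))
    ks=cv2.findContours(w,0,2)[0]
    if not ks: print('none',hsv[v-8:v+1:4,u].tolist()); return
    k=max(ks,key=cv2.contourArea); P=ray(n,cv2.convexHull(k).reshape(-1,2),.102)[:,:2]
    print(f,(u,v),cv2.contourArea(k),[np.round(a,1) for a in cv2.minAreaRect((P*1000).astype(np.float32))])
for u,v in ((263,218),(348,172)): lid('pics/s0.png','scene',u,v)
for u,v in ((360,222),(271,210)): lid('pics/t0.png','top',u,v)
hsv=cv2.cvtColor(cv2.imread('pics/s0.png'),cv2.COLOR_BGR2HSV); y=cv2.inRange(hsv,(18,150,60),(34,255,255)); y[:180]=0
c=max(cv2.findContours(y,0,2)[0],key=cv2.contourArea); P=ray('scene',cv2.convexHull(c).reshape(-1,2),0)[:,:2]
print('tape scene',cv2.minAreaRect((P*1000).astype(np.float32)))
print('R wrist centre',np.array([.508,-.1461])+.042*np.array([.982,-.187]))
E
```

```text
pics/s0.png (263, 218) 921.5 [array([ 550.7, -122.1]), array([150.7, 110.8]), np.float64(74.2)]
pics/s0.png (348, 172) 453.0 [array([587.2, 168.8]), array([102.1,  83.7]), np.float64(85.2)]
pics/t0.png (360, 222) 546.0 [array([ 552.1, -145. ]), array([94.1, 82.5]), np.float64(79.4)]
pics/t0.png (271, 210) 532.5 [array([585.4, 177.5]), array([94.3, 81.4]), np.float64(85.7)]
tape scene ((694.98291015625, 4.47015380859375), (39.60546112060547, 559.3446044921875), 1.9325083494186401)
R wrist centre [ 0.549244 -0.153954]
```

```bash
sed -i "s/'L':(np.array(\[.5440,.1823\])/'L':(np.array([.5415,.1755])/" h.py; python3 -c "
from h import *
p,y,t=arcF('L',0,12,0,-.014); p[2]=.13; print(p,y); plan([(p,y,t)],cur())"
```

```text
[np.float64(0.5275431573277362), np.float64(0.17659842734018982), 0.13] 175.5
rot [-0.032, 0.097, -0.102] xyz [-0.063, 0.321, 0.071]
```

carry_out(plan=[{"rot": [-0.03,0.1,-0.1],"xyz": [-0.07,0.321,0.0],"grip": 255},{"rot": [-0.03,0.1,-0.1],"xyz": [-0.07,0.321,0.0],"grip": 255},{"rot": [-0.03,0.1,-0.1],"xyz": [-0.07,0.321,0.0],"grip": 255},{"rot": [-0.03,0.1,-0.1],"xyz": [-0.07,0.321,0.0],"grip": 255},{"rot": [-0.03,0.1,-0.1],"xyz": [-0.07,0.321,0.0],"grip": 255},{"rot": [-0.03,0.1,-0.1],"xyz": [-0.07,0.321,0.0],"grip": 255},{"rot": [-0.03,0.1,-0.1],"xyz": [-0.07,0.321,0.0],"grip": 255},{"rot": [-0.03,0.1,-0.1],"xyz": [-0.07,0.321,0.0],"grip": 255}])

```text
clock: 10.7
tool_pos: [0.5117, 0.1816, 0.1949]
eef_rot: [0.04, 0.994, -0.004, 0.099]
contact_force: [0.6, -0.3, 0.5]
opening: 0.003
finger_force: 0.0
```

```bash
python3 -c "
from h import *
pose(); p,y,t=arcF('L',0,12,0,-.014); p[2]=.104; plan([(p,y,t)],cur()); im=r.snapshot('wrist'); cv2.imwrite('pics/w3.png',im[:,:,::-1])
hsv=cv2.cvtColor(im,cv2.COLOR_RGB2HSV); t=cv2.inRange(hsv,(78,60,20),(100,255,255)); n=cv2.connectedComponentsWithStats(t); print([x.tolist() for x in n[2] if 300<x[4]<100000])"
```

```text
10.7 q [ 0.21  0.92 -1.31  2.    1.25  1.14 -0.18] p [0.5117 0.1816 0.1949] z [ 0.196 -0.016 -0.981] x [-0.977  0.079 -0.196] F [ 0.6 -0.3  0.5]
rot [-0.001, -0.012, -0.002] xyz [0.002, -0.004, 0.092]
[[89, 53, 75, 37, 810], [0, 87, 41, 125, 2991], [264, 168, 124, 49, 4655]]
```

```bash
python3 -c "
from h import *
im=cv2.imread('pics/w3.png'); hsv=cv2.cvtColor(im,cv2.COLOR_BGR2HSV); t=cv2.inRange(hsv,(78,60,20),(100,255,255)); t[:160]=0;t[:,:250]=0;t[:,400:]=0
h=cv2.convexHull(cv2.findNonZero(t)).reshape(-1,2); print(cv2.approxPolyDP(h.reshape(-1,1,2),4,True).reshape(-1,2).tolist())
print(wray([(264,190),(388,190),(326,168),(326,217)],.094).round(4))
cv2.imwrite('pics/w3b.png',im)"
```

```text
[[387, 190], [384, 216], [265, 212], [264, 189], [284, 168], [363, 168]]
[[0.5269 0.1518 0.094 ]
 [0.5342 0.2406 0.094 ]
 [0.5137 0.1971 0.094 ]
 [0.5527 0.1946 0.094 ]]
```

View pics/w3b.png

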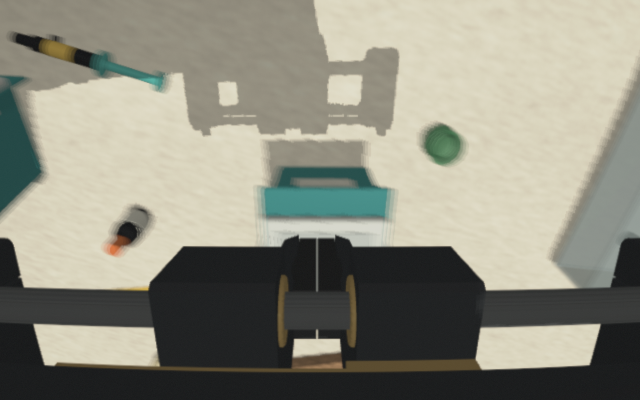

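The wrist view (motion-blurred) shows the left box's near lip top at rows 188–214, cols 264–388. I'll re-measure now that the arm is still.

```bash
python3 -c "
from h import *
pose(); C=cur(); im=cv2.cvtColor(r.snapshot('wrist'),cv2.COLOR_RGB2BGR); hsv=cv2.cvtColor(im,cv2.COLOR_BGR2HSV); t=cv2.inRange(hsv,(78,60,90),(100,255,255)); t[:150]=0;t[235:]=0;t[:,:230]=0;t[:,420:]=0
h=cv2.convexHull(cv2.findNonZero(t)); print(cv2.approxPolyDP(h,3,True).reshape(-1,2).tolist())
P=wray(h.reshape(-1,2),.094,C)[:,:2]; print(cv2.minAreaRect((P*1000).astype(np.float32)))"
```

```text
10.75 q [ 0.2   0.93 -1.32  1.99  1.25  1.14 -0.18] p [0.5139 0.1904 0.197 ] z [ 0.199 -0.004 -0.98 ] x [-0.977  0.077 -0.199] F [3.5 6.2 1.3]
[[368, 234], [242, 214], [239, 184], [264, 164], [348, 163], [371, 183]]
((531.1836547851562, 184.07496643066406), (100.7711410522461, 53.57233428955078), 74.78081512451172)
```

```bash
sed -i "s/'L':(np.array(\[.5415,.1755\])/'L':(np.array([.5430,.1835])/" h.py; python3 -c "
from h import *
C=cur(); P=wray([(239,184),(371,183)],.094,C); print(P.round(4), (P.mean(0)+.020*np.array([.997,-.078,0])).round(4))
p,y,t=arcF('L',0,12,0,-.013); p[2]=.104; plan([(p,y,t)],C)"
```

```text
[[0.5189 0.1305 0.094 ]
 [0.5257 0.2239 0.094 ]] [0.5422 0.1756 0.094 ]
rot [0.007, -0.01, 0.0] xyz [0.001, -0.001, 0.094]
```

carry_out(plan=[{"rot": [0,-0.01,0],"xyz": [0,-0.005,0.04],"grip": 255},{"rot": [0,-0.01,0],"xyz": [0,-0.005,0.08],"grip": 255},{"rot": [0,-0.01,0],"xyz": [0.001,-0.005,0.093],"grip": 255},{"rot": [0,-0.01,0],"xyz": [0.001,-0.005,0.093],"grip": 255},{"rot": [0,-0.01,0],"xyz": [0.001,-0.005,0.093],"grip": 255}])

```text
clock: 11.22
tool_pos: [0.5272, 0.1723, 0.1034]
eef_rot: [0.04, 0.994, -0.004, 0.103]
contact_force: [-0.8, 0.1, 0.9]
opening: 0.004
finger_force: 0.0
```

```bash
python3 -c "
from h import *
pose(); plan([arcF('L',f,12+.5*f,.003,-.013) for f in (-2,3,8,14,20,26,32,38,44,50)],cur())"
```

```text
11.22 q [ 0.18  1.07 -1.2   2.05  1.47  1.09 -0.3 ] p [0.5272 0.1723 0.1034] z [ 0.204 -0.017 -0.979] x [-0.976  0.079 -0.205] F [-0.8  0.1  0.9]
rot [-0.001, 0.014, -0.002] xyz [-0.003, 0.012, 0.011]
rot [-0.001, -0.03, -0.002] xyz [0.005, 0.012, 0.011]
rot [-0.001, -0.073, -0.002] xyz [0.013, 0.012, 0.011]
rot [-0.001, -0.126, -0.002] xyz [0.023, 0.012, 0.013]
rot [-0.001, -0.178, -0.002] xyz [0.032, 0.012, 0.016]
rot [-0.001, -0.23, -0.002] xyz [0.042, 0.012, 0.019]
rot [-0.001, -0.283, -0.002] xyz [0.05, 0.012, 0.023]
rot [-0.001, -0.335, -0.002] xyz [0.059, 0.012, 0.027]
rot [-0.001, -0.387, -0.002] xyz [0.067, 0.012, 0.033]
rot [-0.001, -0.44, -0.002] xyz [0.074, 0.012, 0.039]
```

carry_out(plan=[{"rot": [0,0,0],"xyz": [0,0.006,0.009],"grip": 255},{"rot": [0,-0.03,0],"xyz": [0.006,0.006,0.011],"grip": 255},{"rot": [0,-0.08,0],"xyz": [0.014,0.006,0.012],"grip": 255},{"rot": [0,-0.13,0],"xyz": [0.024,0.006,0.013],"grip": 255},{"rot": [0,-0.18,0],"xyz": [0.033,0.006,0.016],"grip": 255},{"rot": [0,-0.22,0],"xyz": [0.042,0.006,0.019],"grip": 255},{"rot": [0,-0.22,0],"xyz": [0.042,0.006,0.019],"grip": 255}])

```text
clock: 11.8
tool_pos: [0.4884, 0.1839, 0.0778]
eef_rot: [0.036, 0.977, -0.007, 0.212]
contact_force: [-6.3, -1.1, 9.8]
opening: 0.005
finger_force: 5.7
```

```bash
python3 -c "
from h import *
pose(); im=look(); plan([arcF('L',f,25,.004,-.015) for f in (27,32,37,42,47,52,56)],cur())"
```

```text
11.8 q [ 0.01  1.11 -1.14  2.33  1.84  1.26 -0.85] p [0.4884 0.1839 0.0778] z [ 0.414 -0.028 -0.91 ] x [-0.907  0.068 -0.415] F [-6.3 -1.1  9.8]
R teal 1046 box 233 180 61 51
R red 128 box 252 212 18 14
L teal 806 box 318 153 44 37
rot [0.004, -0.008, 0.003] xyz [0.003, 0.004, 0.004]
rot [0.004, -0.008, 0.003] xyz [0.011, 0.004, 0.005]
rot [0.004, -0.008, 0.003] xyz [0.018, 0.004, 0.007]
rot [0.004, -0.008, 0.003] xyz [0.026, 0.004, 0.01]
rot [0.004, -0.008, 0.003] xyz [0.033, 0.004, 0.013]
rot [0.004, -0.008, 0.003] xyz [0.041, 0.004, 0.017]
rot [0.004, -0.008, 0.003] xyz [0.046, 0.004, 0.021]
```

carry_out(plan=[{"rot": [0,0,0],"xyz": [0.005,0,0.004],"grip": 255},{"rot": [0,0,0],"xyz": [0.012,0,0.005],"grip": 255},{"rot": [0,0,0],"xyz": [0.02,0,0.007],"grip": 255},{"rot": [0,0,0],"xyz": [0.027,0,0.01],"grip": 255},{"rot": [0,0,0],"xyz": [0.034,0,0.013],"grip": 255},{"rot": [0,0,0],"xyz": [0.041,0,0.017],"grip": 255},{"rot": [0,0,0],"xyz": [0.045,0,0.02],"grip": 255}])

```text
clock: 12.43
tool_pos: [0.4584, 0.1859, 0.0407]
eef_rot: [0.039, 0.976, -0.007, 0.212]
contact_force: [-1.6, -0.1, -0.0]
opening: 0.008
finger_force: 0.7
```

```bash
python3 -c "
from h import *
pose(); im=look()"
```

```text
12.43 q [-0.06  1.21 -1.11  2.4   1.92  1.35 -1.01] p [0.4584 0.1859 0.0407] z [ 0.414 -0.03  -0.91 ] x [-0.907  0.074 -0.415] F [-1.6 -0.1 -0. ]
R teal 1061 box 233 180 61 51
R red 130 box 252 212 19 14
L teal 922 box 315 143 44 44
```

carry_out(plan=[{"rot": [0,0,0],"xyz": [0.01,0,0.004],"grip": 255},{"rot": [0,0,0],"xyz": [0.02,0,-0.005],"grip": 255},{"rot": [0,0,0],"xyz": [0.025,0,-0.035],"grip": 255},{"rot": [0,0,0],"xyz": [0.02,0,-0.075],"grip": 255},{"rot": [0,0,0],"xyz": [0.0,0,-0.115],"grip": 255},{"rot": [0,0,0],"xyz": [0.0,0,-0.15],"grip": 255},{"rot": [0,0,0],"xyz": [0.0,0,-0.15],"grip": 255}])

```text
clock: 13.07
tool_pos: [0.3974, 0.1928, 0.1835]
eef_rot: [0.039, 0.975, -0.004, 0.217]
contact_force: [-0.6, -0.1, 0.2]
opening: 0.008
finger_force: 0.0
```

```bash
python3 -c "
from h import *
pose(); im=look(); cv2.imwrite('pics/s4.png',im); t=save('top','t4.png')
a=cv2.resize(im[130:270,180:400],None,fx=2.4,fy=2.4,interpolation=2); b=cv2.resize(t[170:275,220:430,::-1],(528,264),interpolation=2)
cv2.imwrite('pics/m4.png',cv2.convertScaleAbs(np.vstack([a,b])[:600],alpha=1.5))"
```

```text
13.07 q [-0.07  0.86 -1.32  2.47  1.54  1.23 -1.  ] p [0.3974 0.1928 0.1835] z [ 0.423 -0.025 -0.906] x [-0.903  0.074 -0.424] F [-0.6 -0.1  0.2]
R teal 1060 box 233 180 61 51
R red 128 box 252 212 18 14
L teal 1036 box 313 141 41 46
```

View pics/m4.png

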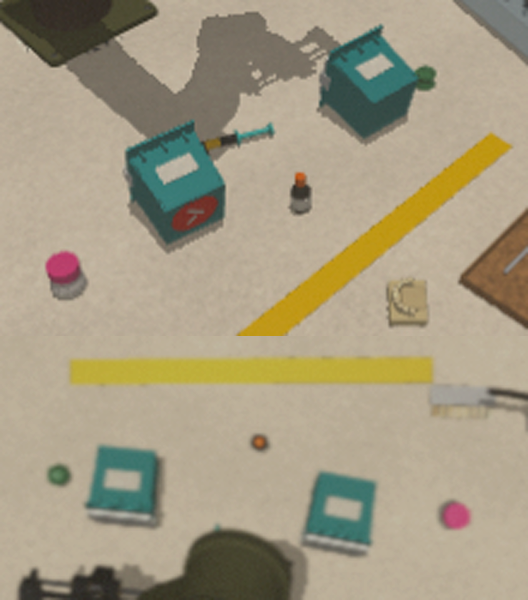

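The composite shows both boxes standing on end, and the right one carries the red tick disc at scene (261,219). Now I'll measure the right box for the push.

```bash
cat >> h.py <<'E'
def stampE(n='scene',f=None):
    im=cv2.imread(f) if f else cv2.cvtColor(r.snapshot(n),cv2.COLOR_RGB2BGR)
    hsv=cv2.cvtColor(im,cv2.COLOR_BGR2HSV); red=cv2.inRange(hsv,(0,110,40),(8,255,255))|cv2.inRange(hsv,(172,110,40),(180,255,255))
    red[:130]=0; red[:,:100]=0; red[:,420:]=0
    n_,lab,st,ce=cv2.connectedComponentsWithStats(red); ok=[i for i in range(1,n_) if st[i,4]>60]
    for i in ok:
        h=cv2.convexHull(cv2.findNonZero((lab==i).astype(np.uint8))); (c,s,a)=cv2.fitEllipse(h)
        print('red',st[i].tolist(),'ell',np.round(c,1),'P',ray(n,[c],.0413).round(4)[0])
def topbox(u,v,f=None,w=32):
    im=cv2.imread(f) if f else cv2.cvtColor(r.snapshot('top'),cv2.COLOR_RGB2BGR); hsv=cv2.cvtColor(im,cv2.COLOR_BGR2HSV)
    t=cv2.inRange(hsv,(78,60,30),(100,255,255)); m=np.zeros_like(t); m[v-w:v+w,u-w:u+w]=t[v-w:v+w,u-w:u+w]
    k=max(cv2.findContours(m,0,2)[0],key=cv2.contourArea); P=ray('top',cv2.convexHull(k).reshape(-1,2),.10)[:,:2]
    print('top',cv2.boundingRect(k),[np.round(a,1) for a in cv2.minAreaRect((P*1000).astype(np.float32))])
E
python3 - <<'E'
from h import *
stampE(f='pics/s4.png'); topbox(355,238,'pics/t4.png'); topbox(269,228,'pics/t4.png')
E
```

```text
red [252, 212, 19, 14, 144] ell [260.5 218.5] P [ 0.5262 -0.1414  0.0413]
top (342, 225, 27, 27) [array([ 493.2, -133.6]), array([89.7, 86.3]), np.float64(80.4)]
top (255, 214, 27, 26) [array([524. , 183.3]), array([91.4, 87.2]), np.float64(86.0)]
```

```bash
cat >> h.py <<'E'
def pp(E,yaw,th,s,z):
    a=np.array([np.cos(np.radians(yaw)),np.sin(np.radians(yaw))]); q=np.array(E)+s*a; return ([q[0],q[1],z],yaw+180,-th)
E
python3 - <<'E'
from h import *
plan([((.44,.04,.19),173,-18), pp((.518,-.139),-10,17,-.116,.15)],cur())
E
```

```text
rot [0.018, 0.119, 0.037] xyz [-0.054, -0.146, 0.012]
rot [0.036, 0.136, 0.086] xyz [-0.016, -0.308, 0.038]
```

carry_out(plan=[{"rot": [0.018,0.119,0.037],"xyz": [-0.02,-0.04,0],"grip": 185},{"rot": [0.018,0.119,0.037],"xyz": [-0.04,-0.075,0],"grip": 185},{"rot": [0.018,0.119,0.037],"xyz": [-0.05,-0.11,0],"grip": 185},{"rot": [0.018,0.119,0.037],"xyz": [-0.054,-0.146,0.01],"grip": 185},{"rot": [0.03,0.13,0.07],"xyz": [-0.05,-0.186,0.01],"grip": 185},{"rot": [0.036,0.136,0.086],"xyz": [-0.035,-0.225,0.01],"grip": 185},{"rot": [0.036,0.136,0.086],"xyz": [-0.025,-0.265,0.02],"grip": 185},{"rot": [0.036,0.136,0.086],"xyz": [-0.016,-0.304,0.03],"grip": 185}])

```text
clock: 13.83
tool_pos: [0.3991, -0.1125, 0.1562]
eef_rot: [0.086, 0.986, -0.014, 0.144]
contact_force: [1.0, -0.7, 0.1]
opening: 0.276
finger_force: 0.0
```

carry_out(plan=[{"rot": [0,0,0],"xyz": [0,0,0],"grip": 185},{"rot": [0,0,0],"xyz": [0,0,0],"grip": 185}])

```text
clock: 14.0
tool_pos: [0.3979, -0.1134, 0.1553]
eef_rot: [0.089, 0.986, -0.014, 0.142]
contact_force: [0.1, 1.2, 0.3]
opening: 0.274
finger_force: 0.0
```

```bash
python3 - <<'E'
from h import *
pose(); print(r.get_state()['opening'])
plan([pp((.518,-.139),-10,17,-.116,.09),pp((.518,-.139),-10,17,-.116,.03)],cur())
E
```

```text
14.0 q [ 0.87  0.89 -1.32  2.5   1.64  0.95 -0.27] p [ 0.3979 -0.1134  0.1553] z [ 0.278 -0.053 -0.959] x [-0.944  0.172 -0.283] F [0.1 1.2 0.3]
0.27377973110868736
rot [-0.004, -0.01, -0.005] xyz [0.012, -0.004, 0.065]
rot [-0.004, -0.01, -0.005] xyz [0.029, -0.004, 0.122]
```

carry_out(plan=[{"rot": [0,0,0],"xyz": [0.006,-0.003,0.033],"grip": 185},{"rot": [0,0,0],"xyz": [0.013,-0.004,0.065],"grip": 185},{"rot": [0,0,0],"xyz": [0.022,-0.004,0.093],"grip": 185},{"rot": [0,0,0],"xyz": [0.03,-0.004,0.122],"grip": 185},{"rot": [0,0,0],"xyz": [0.03,-0.004,0.122],"grip": 185},{"rot": [0,0,0],"xyz": [0.03,-0.004,0.122],"grip": 185}])

```text
clock: 14.5
tool_pos: [0.4051, -0.1133, 0.0307]
eef_rot: [0.085, 0.986, -0.012, 0.143]
contact_force: [-0.7, 0.6, 0.4]
opening: 0.275
finger_force: 0.0
```

```bash
python3 - <<'E'
from h import *
pose(); stampE()
plan([pp((.518,-.139),-10,17,-.106,.028),pp((.538,-.1425),-9,18,-.106,.028),pp((.578,-.148),-6,20,-.106,.028)],cur())
E
```

```text
14.5 q [ 0.77  1.25 -1.19  2.55  1.99  1.21 -0.47] p [ 0.4051 -0.1133  0.0307] z [ 0.28  -0.048 -0.959] x [-0.945  0.164 -0.284] F [-0.7  0.6  0.4]
red [252, 212, 19, 14, 145] ell [260.6 218.5] P [ 0.5263 -0.1413  0.0413]
rot [-0.0, -0.005, 0.003] xyz [-0.007, -0.005, 0.007]
rot [-0.005, -0.022, -0.014] xyz [-0.026, -0.007, 0.013]
rot [-0.022, -0.057, -0.063] xyz [-0.065, -0.011, 0.024]
```

carry_out(plan=[{"rot": [0,0,0],"xyz": [0,-0.004,0.001],"grip": 185},{"rot": [0,-0.003,0],"xyz": [-0.004,-0.005,0.005],"grip": 185},{"rot": [0,-0.006,0],"xyz": [-0.009,-0.005,0.007],"grip": 185},{"rot": [0,-0.012,-0.005],"xyz": [-0.015,-0.006,0.009],"grip": 185},{"rot": [-0.002,-0.018,-0.01],"xyz": [-0.021,-0.006,0.011],"grip": 185},{"rot": [-0.005,-0.024,-0.015],"xyz": [-0.027,-0.007,0.013],"grip": 185},{"rot": [-0.008,-0.03,-0.022],"xyz": [-0.033,-0.008,0.015],"grip": 185},{"rot": [-0.01,-0.035,-0.03],"xyz": [-0.039,-0.009,0.017],"grip": 185}])

```text
clock: 15.22
tool_pos: [0.4461, -0.1324, 0.0273]
eef_rot: [0.07, 0.984, -0.013, 0.163]
contact_force: [-3.0, 0.9, 3.8]
opening: 0.274
finger_force: 2.1
```

```bash
python3 - <<'E'
from h import *
pose(); stampE(); topbox(355,232)
E
```

```text
15.22 q [ 0.83  1.25 -1.16  2.45  2.03  1.14 -0.32] p [ 0.4461 -0.1324  0.0273] z [ 0.318 -0.048 -0.947] x [-0.937  0.133 -0.322] F [-3.   0.9  3.8]
red [257, 219, 19, 14, 135] ell [265.6 225.3] P [ 0.5583 -0.1468  0.0413]
top (345, 216, 26, 27) [array([ 527. , -140.5]), array([88.4, 86.4]), np.float64(81.7)]
```

```bash
python3 - <<'E'
from h import *
plan([pp(e,y,t,-.106,.027) for e,y,t in (((.556,-.147),-7.5,19),((.576,-.1495),-6,20),((.596,-.151),-4,21))],cur())
E
```

```text
rot [-0.007, -0.003, -0.012] xyz [-0.004, 0.0, 0.001]
rot [-0.016, -0.02, -0.036] xyz [-0.023, -0.002, 0.008]
rot [-0.028, -0.038, -0.069] xyz [-0.042, -0.004, 0.015]
```

carry_out(plan=[{"rot": [-0.003,-0.005,-0.01],"xyz": [-0.006,0,0.002],"grip": 185},{"rot": [-0.006,-0.01,-0.02],"xyz": [-0.012,-0.001,0.004],"grip": 185},{"rot": [-0.01,-0.015,-0.03],"xyz": [-0.018,-0.001,0.006],"grip": 185},{"rot": [-0.014,-0.02,-0.04],"xyz": [-0.024,-0.002,0.008],"grip": 185},{"rot": [-0.018,-0.025,-0.048],"xyz": [-0.03,-0.002,0.01],"grip": 185},{"rot": [-0.022,-0.03,-0.056],"xyz": [-0.036,-0.003,0.012],"grip": 185},{"rot": [-0.026,-0.036,-0.064],"xyz": [-0.042,-0.003,0.014],"grip": 185},{"rot": [-0.03,-0.042,-0.072],"xyz": [-0.048,-0.003,0.016],"grip": 185}])

```text
clock: 15.98
tool_pos: [0.4959, -0.1425, 0.0273]
eef_rot: [0.032, 0.982, -0.005, 0.184]
contact_force: [-1.6, -0.8, -0.2]
opening: 0.277
finger_force: 0.6
```

```bash
python3 - <<'E'
from h import *
pose(); stampE(); topbox(358,222)
E
```

```text
15.98 q [ 0.86  1.24 -1.14  2.33  2.04  1.04 -0.13] p [ 0.4959 -0.1425  0.0273] z [ 0.36  -0.022 -0.933] x [-0.931  0.06  -0.361] F [-1.6 -0.8 -0.2]
red [267, 228, 18, 16, 125] ell [275.6 235.4] P [ 0.609  -0.1493  0.0413]
top (347, 202, 25, 26) [array([ 576.9, -145. ]), array([89. , 86.3]), np.float64(86.8)]
```

```bash
python3 - <<'E'
from h import *
plan([pp(e,y,t,-.106,.027) for e,y,t in (((.626,-.150),-2,22),((.651,-.150),0,23))],cur())
E
```

```text
rot [-0.01, -0.013, -0.029] xyz [-0.022, -0.002, 0.009]
rot [-0.024, -0.03, -0.061] xyz [-0.045, -0.004, 0.018]
```

carry_out(plan=[{"rot": [-0.003,-0.004,-0.007],"xyz": [-0.006,0,0.002],"grip": 185},{"rot": [-0.006,-0.008,-0.014],"xyz": [-0.012,-0.001,0.004],"grip": 185},{"rot": [-0.008,-0.012,-0.022],"xyz": [-0.018,-0.001,0.007],"grip": 185},{"rot": [-0.011,-0.016,-0.03],"xyz": [-0.024,-0.002,0.009],"grip": 185},{"rot": [-0.014,-0.02,-0.038],"xyz": [-0.03,-0.002,0.012],"grip": 185},{"rot": [-0.017,-0.024,-0.046],"xyz": [-0.036,-0.003,0.014],"grip": 185},{"rot": [-0.02,-0.028,-0.054],"xyz": [-0.042,-0.003,0.017],"grip": 185},{"rot": [-0.023,-0.03,-0.06],"xyz": [-0.048,-0.004,0.019],"grip": 185}])

```text
clock: 16.75
tool_pos: [0.5471, -0.1494, 0.0271]
eef_rot: [-0.0, 0.98, 0.0, 0.198]
contact_force: [-2.0, 0.2, 0.7]
opening: 0.271
finger_force: 1.2
```

```bash
python3 - <<'E'
from h import *
pose(); stampE(); topbox(358,210)
C=cur(); e=None
plan([((C[0,3]+.025,C[1,3],.027),181,-24),((C[0,3]+.05,C[1,3],.027),182,-25)],C)
E
```

```text
16.75 q [ 0.85  1.23 -1.11  2.2   2.02  0.93  0.04] p [ 0.5471 -0.1494  0.0271] z [ 0.389  0.001 -0.921] x [-0.921 -0.001 -0.389] F [-2.   0.2  0.7]
red [279, 238, 17, 16, 113] ell [287.  245.6] P [ 0.6604 -0.1489  0.0413]
top (348, 190, 25, 23) [array([ 626.5, -145.1]), array([79.9, 87.1]), np.float64(1.6)]
rot [-0.008, -0.018, -0.017] xyz [-0.023, 0.0, 0.01]
rot [-0.015, -0.035, -0.033] xyz [-0.046, 0.0, 0.02]
```

carry_out(plan=[{"rot": [-0.002,0,-0.005],"xyz": [-0.006,0,0.002],"grip": 185},{"rot": [-0.004,0,-0.01],"xyz": [-0.012,0,0.005],"grip": 185},{"rot": [-0.006,0,-0.015],"xyz": [-0.018,0,0.007],"grip": 185},{"rot": [-0.008,0,-0.02],"xyz": [-0.023,0,0.01],"grip": 185},{"rot": [-0.01,0,-0.025],"xyz": [-0.028,0,0.012],"grip": 185},{"rot": [-0.012,0,-0.03],"xyz": [-0.032,0,0.014],"grip": 185},{"rot": [-0.013,0,-0.033],"xyz": [-0.035,0,0.015],"grip": 185},{"rot": [-0.013,0,-0.033],"xyz": [-0.037,0,0.016],"grip": 185}])

```text
clock: 17.52
tool_pos: [0.5873, -0.1495, 0.0269]
eef_rot: [-0.017, 0.98, 0.003, 0.198]
contact_force: [-4.2, 0.5, 3.1]
opening: 0.274
finger_force: 1.7
```

```bash
python3 - <<'E'
from h import *
pose(); stampE(); topbox(358,200)
E
```

```text
17.52 q [ 0.82  1.22 -1.08  2.09  1.95  0.86  0.17] p [ 0.5873 -0.1495  0.0269] z [ 0.389  0.013 -0.921] x [-0.921 -0.033 -0.389] F [-4.2  0.5  3.1]
red [290, 245, 17, 17, 99] ell [297.5 253. ] P [ 0.7009 -0.1444  0.0413]
top (348, 179, 25, 23) [array([ 666.5, -144.1]), array([80.1, 87.1]), np.float64(1.6)]
```

carry_out(plan=[{"rot": [0,0,0],"xyz": [-0.003,0,0.001],"grip": 185},{"rot": [0,0,0],"xyz": [-0.006,0,0.002],"grip": 185},{"rot": [0,0,0],"xyz": [-0.006,0,0.002],"grip": 185},{"rot": [0,0,0],"xyz": [0.004,0,-0.002],"grip": 185},{"rot": [0,0,0],"xyz": [0.02,0,-0.015],"grip": 185},{"rot": [0,0,0],"xyz": [0.03,0,-0.05],"grip": 185},{"rot": [0,0,0],"xyz": [0.03,0,-0.09],"grip": 185},{"rot": [0,0,0],"xyz": [0.03,0,-0.13],"grip": 185}])

```text
clock: 18.28
tool_pos: [0.5075, -0.1516, 0.1349]
eef_rot: [-0.017, 0.98, 0.004, 0.197]
contact_force: [1.0, 0.2, 0.9]
opening: 0.268
finger_force: 0.0
```

carry_out(plan=[{"rot": [0,0,0],"xyz": [0.02,0,-0.04],"grip": 185},{"rot": [0,0,0],"xyz": [0.02,0,-0.08],"grip": 185},{"rot": [0,0,0],"xyz": [0.02,0,-0.1],"grip": 185},{"rot": [0,0,0],"xyz": [0.02,0,-0.1],"grip": 185},{"rot": [0,0,0],"xyz": [0.02,0,-0.1],"grip": 185}])

```text
clock: 18.7
tool_pos: [0.4522, -0.155, 0.2203]
eef_rot: [-0.017, 0.98, 0.002, 0.199]
contact_force: [-0.2, 0.1, -0.1]
opening: 0.276
finger_force: 0.0
```

```bash
python3 - <<'E'
from h import *
pose(); stampE(); topbox(358,200); topbox(269,228)
a=r.snapshot('scene')[130:280,180:400,::-1]; b=r.snapshot('top')[150:275,220:430,::-1]
cv2.imwrite('pics/f.png',cv2.convertScaleAbs(np.vstack([cv2.resize(a,(440,300),interpolation=2),cv2.resize(b,(440,262),interpolation=2)]),alpha=1.5))
E
```

```text
18.7 q [ 1.08  0.74 -1.28  2.33  1.53  0.67  0.32] p [ 0.4522 -0.155   0.2203] z [ 0.391  0.01  -0.92 ] x [-0.92  -0.033 -0.391] F [-0.2  0.1 -0.1]
red [291, 246, 17, 17, 97] ell [299.2 254.6] P [ 0.7082 -0.1445  0.0413]
top (348, 177, 25, 23) [array([ 673.8, -143.9]), array([80.2, 87.1]), np.float64(1.6)]
top (255, 214, 27, 26) [array([523.8, 183.1]), array([91. , 87.1]), np.float64(85.3)]
```

View pics/f.png

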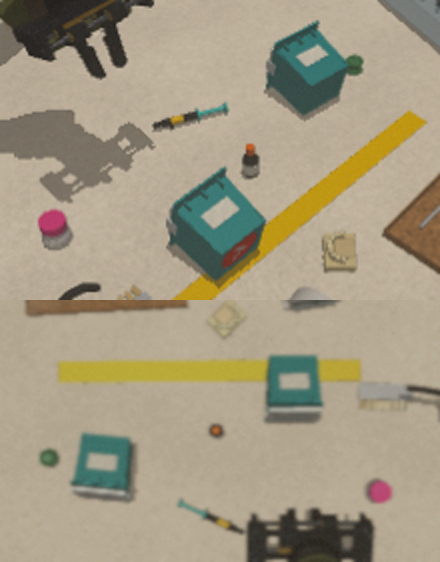

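The stamped box stands square with its far bottom edge at x≈0.701, on the tape's middle line (0.7005). The other box and the small items are in place and the arm is clear.

```bash
python3 -c "
from h import *
print(r.finish_job())"
```

```text
the job is handed in; nothing more can be done
None
```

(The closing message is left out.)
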